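# Press a tube onto the purge seal of a welding jig and lock it with the cam lever

### The job

On the welding jig, push the loose steel tube along its two vee rests until its open end presses firmly on the rubber purge seal: a steady push by feel, about a kilo on the seal and never two, or the seal is crushed. Then swing the cam lever over centre, right down onto its stop but without forcing it, so that the rubber-tipped spindle clamps the tube while it still presses on the seal, and let go. Leave the other things on the bench as they are.

Things in the scene. Friction and masses are not known exactly. Their poses are not given: they have to be found in the camera images.
- fixture: Tube jig, bolted down: steel base 130 x 400 x 12 mm, 90-degree vee rests (64 wide, 28 long, 52 high) at its y = -115 and 0, clamp post at x = 46 to 62, 112 high, with an arm (32 wide in y, 98 to 112 high) over the tube at y = 0. Origin: at bench height under the clamp spindle. Own y: along the tube's axis to the purge head; own -x: the side to which the lever closes (robot side); z up.
- purge_head: Bracket on the jig's +y end: upright plate 70 wide, 85 high, 12 thick. Before it, on a screwed stem in line with the tube, a round black silicone seal, 49 mm diameter, set by hand 10 to 36 mm proud of the plate (not measured). The seal is springy, yields 3.5 mm for 14 N, then is solid; over 20 N spoils it. Origin: foot of the plate's front face, 12 mm above the bench; axes as the jig's.
- plate_face (a point): Point on the plate's front face, behind the seal, on the tube's axis (60 mm above the bench). Not the seal's face: that stands 10 to 36 mm before it (towards -y).
- tube: Loose dark steel tube, 42.4 mm diameter, 280 long, 0.45 to 0.7 kg, in the vees, axis 60 mm above the bench, nose 24 to 103 mm short of the seal. It slides with a drag of 3 to 7 N, which also keeps it pressed on the seal when let go. Home, its tail overhangs the rear vee by at least 12 mm. Origin: mid-length on its axis; own y along the axis to the open nose.
- tube_nose (a point): Centre of the tube's open front end, which must press on the seal (+140 mm along the tube's y).
- tube_tail (a point): Centre of the tube's rear end, closed by a welded flat cap that can be pushed on (-140 mm along the tube's y).
- cam_lever (a joint): Lever angle, rad. 0: upright, clamp open (starts at 0 to 0.25). Grows as the lever swings to the jig's -x side and down, to 1.658, on its hard stop, 5 degrees below level. From about 0.55 it squeezes the tube, resists (up to 8 N at 75 mm from the pin) and springs back if let go; centre at 1.50, past which it pulls itself down. Over 40 N forces it.
- cam_pin (a point): The lever's pivot, 150 mm above the bench over the tube's axis; the lever turns about the jig's y axis.
- lever_tip (a point): End of the lever, 102 mm from the pin. Steel neck, then a black handle from 38 to 102 mm from the pin, 22 mm wide (along the jig's y), 12 mm thick.
- pad: Rubber tip of the clamp's spindle, 20 mm diameter, under the arm; origin at the centre of its underside, z up. It comes down on top of the tube as the lever closes; clamped, it presses with about 100 N.
- cut_tube1: Bystander: short piece of tube standing on end, 48 mm diameter, 100 mm high. Origin: centre of its foot.
- cut_tube2: Bystander: the same, another piece.
- flange: Bystander: steel ring lying flat, 100 mm outside, 54 mm inside, 14 mm thick. Origin: centre of its underside.
- hammer: Bystander: hammer with a wooden handle, lying on the bench. Origin: on the bench under its middle; handle to its -x.

How it is judged:
By the outcome, as a careful person would: the job done as asked, in the order asked, and still so for the second after the job is handed in, with the robot touching nothing.
It also fails if it takes over 69 s, if anything falls off the work surface, if the arm or the gripper's body presses on something with over 40 N, if the wrist force passes 120 N, or if a joint passes its speed limit or range.

### The arm

A 7-joint arm with a two-finger parallel gripper is mounted at the origin on the work surface. World frame = base frame: x ahead of the robot, y to its left, z up, the work surface at z = 0. Lengths are in mm, angles in rad, forces in N, time in s.
With the tool pointing down it reaches from about 350 to 900 mm from the base axis. Payload 19.9 kg.
Tool frame: the origin (TCP) lies at the very end of the fingers, on their centre line; the grasp point (between the pads) lies env.hold_point_z behind it (env.hold_point_z is the distance from the TCP to the grasp point, in mm); z points along the fingers, y is the line along which they close (so a half turn about z gives the same grasp; the last joint's range is limited). The gripper opens to 94 mm and grips with 3 to 60 N. Pads are 16 mm wide; open, the fingers measure 119 mm over their backs; the gripper's body (75 mm by 177 mm) begins 78 mm behind the grasp point.
Start: joints at [-1.165, 0.417, -0.01, 1.614, 0.005, 1.111, -0.053], TCP at [270.038, 563.629, 205.425] pointing down, gripper open.
Joint ranges: [-2.81, 2.81], [-0.39, 2.02], [-1.27, 1.25], [0.06, 2.57], [-1.19, 4.33], [0.19, 2], [-2.82, 2.82]. Speed limits (rad/s): [1.89, 1.89, 2.39, 2.39, 3.01, 3.01, 3.01].

### API

Orientations are given as a rotation vector (axis times angle).
In Python, from workcell import env gives the robot as it stands.
- The arm moves only by the tool step_arm, never from a script. Its argument "motion" is a list of rows, each an object of numbers: "claw": the finger opening in m, from 0 to 0.094; "dx", "dy", "dz": the shift along the tool's x, y, z in m; "twist": the turn about the tool's z in rad. A call has 1 to 20 rows; each row shifts and turns the commanded pose from where the row before left it, along the tool's axes as they then stand; what a row does not reach is not made up. A row lasts 1/10 s, in which the tool goes at most 50 mm and 8.59 degrees, less where a joint would pass 70% of its speed; a pose out of reach is approached as far as the arm can. A call with a gripper value outside its range is refused whole. The fingers move at their own pace and stop on an object; the grip force is fixed at half the most. Time passes only in rows, so rows that do not move let the fingers close. It gives the time, the measured TCP pose, the force, the opening and the grip force at its end, in the units of the state.
- env.get_state(): the state, without advancing time (a new reading comes with each control period).
- env.camera(name): name is "scene" or "top" or "wrist"; returns a dict with "frame" (384x512x3 uint8, red, green, blue), "fx", "fy", "cx", "cy" (pixels), "R" (3x3) and "t" (3): a world point X has camera coordinates R X + t; the wrist camera has in their place "T_tool_cam" (4x4, takes a point from camera to tool coordinates, whose origin is the TCP and whose axes are the flange's). Camera axes: x right, y down, z forward; pixel columns grow to the right and rows downward; lengths in mm; the calibration is good to about 2 mm. A picture is of the moment at which its call begins: read the wrist's pose just before it. There is no depth.
- env.job_done(): hands the job in; it is judged then, once.
The state is a dict: "clock": time; "qpos": joint angles; "qd": joint speeds; "tau": joint torques, N m; "ee_pos": TCP position; "tcp_rot": TCP orientation; "force": force on the tool from outside, world axes, zero at the start; "moment": the same for the moment, N m; "opening": opening from 0.0 (shut) to 1.0 (fully open); "finger_force": force on a finger pad.
Only numpy, scipy, OpenCV 4.12 (cv2) and the standard library are available. Lean on these libraries where they do the work, as an engineer would, in place of code of your own. Each camera call takes 0.05 s, during which the arm holds its last target. There are 200 camera calls.

## Working session

There is one attempt and no reset: what is moved stays moved. The work goes in short steps, Python scripts to look and compute and a tool call to move; the robot and the scene stay as the last step left them, time stands still between calls to the robot, and variables do not carry over. Pictures are saved under pics/ and viewed, at most 10 in all, crops included, and the job is handed in when it is done.

Besides the shell and the picture viewer there is one more tool, called after ">>>" as name([rows], argument=value, ...), one row to a line, values as JSON. step_arm: Moves the arm, as the interface text tells. Its arguments: {"type":"object","properties":{"motion":{"type":"array","items":{"type":"object","properties":{"claw":{"type":"number"},"dx":{"type":"number"},"dy":{"type":"number"},"dz":{"type":"number"},"twist":{"type":"number"}}}}},"required":["motion"]}

```bash
mkdir -p pics; python3 - <<'E'
from workcell import env
import cv2,numpy as np
s=env.get_state();print(s,env.hold_point_z)
for n in ("scene","top"):
    c=env.camera(n);cv2.imwrite(f"pics/{n}0.png",cv2.resize(c["frame"][:,:,::-1],None,fx=1.5,fy=1.5,interpolation=cv2.INTER_CUBIC))
    print(n,c["fx"],c["fy"],c["cx"],c["cy"],np.round(c["R"],4).tolist(),np.round(c["t"],1).tolist())
E
```

```text
{'clock': 0.0, 'qpos': array([-1.16551666,  0.41795955, -0.01031401,  1.61415533,  0.00471652,
        1.11071488, -0.05301771]), 'qd': array([-9.44528312e-04,  2.05517694e-03, -8.75530013e-05, -4.06228818e-04,
        2.42463955e-04, -6.72318616e-04,  1.40698382e-03]), 'tau': array([-3.20104473e-04, -8.51230574e+01,  6.38262872e-01, -4.26010251e+01,
       -4.89512435e-02,  1.84068986e-02,  1.32230689e-04]), 'ee_pos': array([269.88822123, 563.31000458, 204.84217005]), 'tcp_rot': array([-6.95927806e-01, -3.06336797e+00,  1.88762749e-03]), 'force': array([-1.09073397,  0.23971421,  0.0144078 ]), 'moment': array([ 0.00170699, -0.01842438, -0.04031748]), 'finger_force': 0.0, 'opening': 1.0019469589740087} 18.8
scene 379.21216807033784 379.21216807033784 249.74590091040284 195.0232227656985 [[0.3813, 0.9242, -0.0194], [0.6353, -0.2773, -0.7208], [-0.6715, 0.2625, -0.6929]] [-214.3, -272.4, 1836.0]
top 414.1307055647838 414.1307055647838 259.9606759268049 199.66615450262628 [[0.0089, -1.0, 0.0], [-0.9982, -0.0089, -0.0588], [0.0588, 0.0005, -0.9983]] [-9.2, 599.0, 1510.1]
```

View pics/scene0.png

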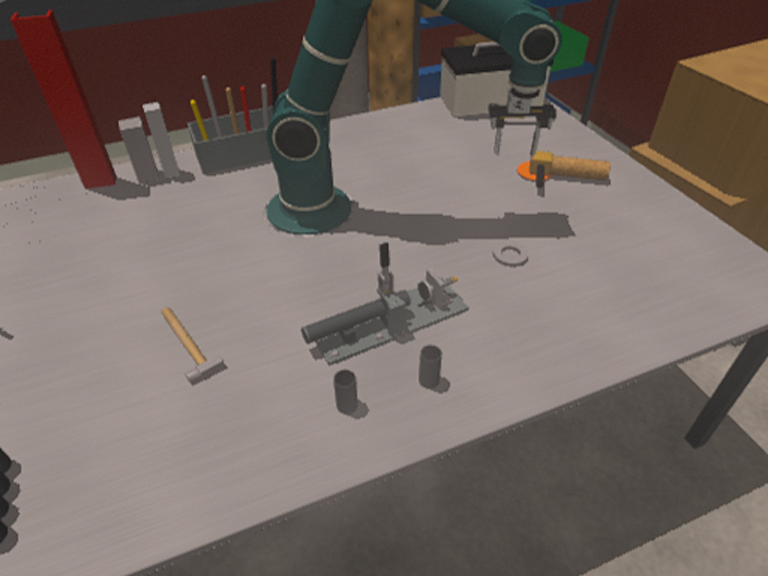

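View pics/top0.png

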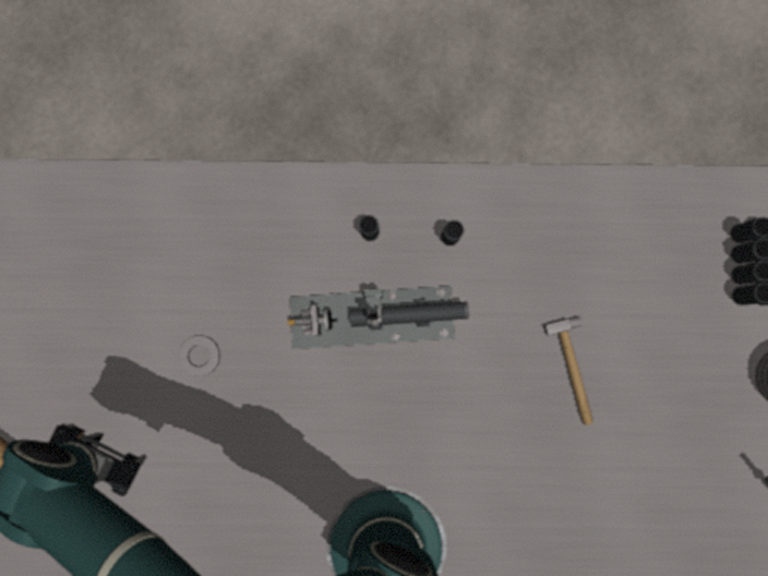

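Scene: the jig lies in front of the robot, lever upright at about (385,255), tube tail at (307,335). Top: tube from nose (349,316) to tail (468,309), seal near (333,320), hammer well to the right. I'll enlarge the jig next.

```bash
cat > h.py <<'E'
from workcell import env
import cv2,numpy as np
def ray(c,u,v,z):
    R=np.array(c["R"]);t=np.array(c["t"]).ravel();o=-R.T@t
    d=R.T@np.array([(u-c["cx"])/c["fx"],(v-c["cy"])/c["fy"],1]);return o+d*(z-o[2])/d[2]
def proj(c,X):
    p=np.array(c["R"])@np.array(X,float)+np.array(c["t"]).ravel();return np.array([c["fx"]*p[0]/p[2]+c["cx"],c["fy"]*p[1]/p[2]+c["cy"]])
E
python3 - <<'E'
from h import *
c=env.camera("top");f=c["frame"]
a=cv2.resize(f[185:240,185:320,::-1],None,fx=5.9,fy=5.9,interpolation=cv2.INTER_CUBIC)
s=env.camera("scene")["frame"]
b=cv2.resize(s[155:245,195:318,::-1],None,fx=5,fy=5,interpolation=cv2.INTER_CUBIC)
cv2.imwrite("pics/a1.png",cv2.convertScaleAbs(a,alpha=1.6));cv2.imwrite("pics/b1.png",cv2.convertScaleAbs(b,alpha=1.5))
for u,v in [(349/1.5,316/1.5),(468/1.5,309/1.5)]: print(ray(c,u,v,70))
E
```

```text
[555.89629081  92.82496278  70.        ]
[ 575.02866442 -189.3026361    70.        ]
```

View pics/a1.png

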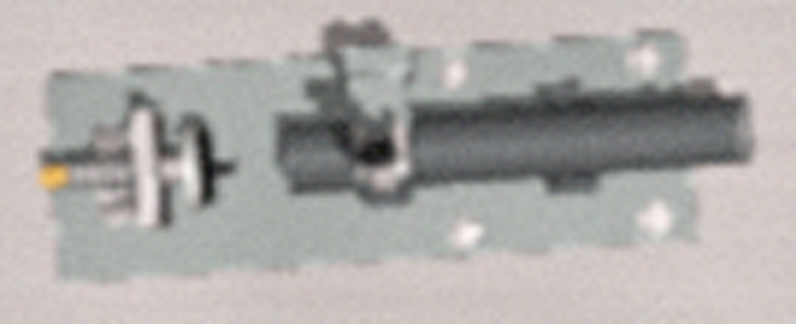

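View pics/b1.png

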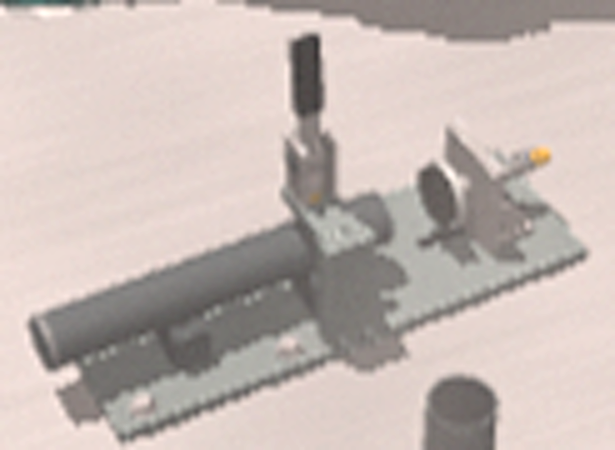

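Top crop: base corners about (50,72), (60,280), (697,240), (685,35); tube nose at x≈280, tail end cap (750,128); seal face at x≈210; clamp at about (378,150). Scene crop: lever upright with its tip at (307,37), neck (312,130); tail cap centre (45,340); seal face (433,195).

```bash
python3 - <<'E'
from h import *
c=env.camera("top");s=env.camera("scene");np.set_printoptions(precision=1,suppress=True)
T=lambda u,v:(u/5.9+184.6,v/5.9+184.6)
S=lambda u,v:(u/5+194.6,v/5+154.6)
P=[ray(c,*T(u,v),12)[:2] for u,v in[(50,72),(60,280),(697,240),(685,35)]]
print("corners",P); P=np.array(P)
d=(P[3]+P[2]-P[0]-P[1])/2; y=-d/np.linalg.norm(d); x=np.array([y[1],-y[0]]);print("jig y",y,np.degrees(np.arctan2(-y[0],y[1])),np.linalg.norm(d))
o=P.mean(0)
loc=lambda p:np.array([(p[:2]-o)@x,(p[:2]-o)@y])
for n,(u,v,z) in dict(veeR_t=(557,86,52),veeR_b=(572,187,52),arm=(375,65,112),nose=(278,150,60),noseb=(290,190,60),tail=(750,125,66),tailb=(750,160,60),seal=(213,170,60),plate=(163,165,90)).items():
    p=ray(c,*T(u,v),z);print("top",n,p,loc(p))
for n,(u,v,z) in dict(tail=(45,340,60),cornerfar=(122,440,12),cornerR=(588,255,12),seal=(433,195,60),tip=(307,37,252),neck=(313,135,170)).items():
    p=ray(s,*S(u,v),z);print("scene",n,p,loc(p))
E
```

```text
corners [array([607.8, 244. ]), array([477.6, 235.3]), array([ 506.1, -162.5]), array([ 634.6, -154.6])]
jig y [-0.1  1. ] 3.975986920811933 399.15901739204634
top veeR_t [599.4 -72.6  52. ] [  34.9 -115.8]
top veeR_b [537.8 -82.1  52. ] [ -27.2 -121. ]
top arm [607.2  37.1 112. ] [50.2 -7. ]
top nose [558.5  96.9  60. ] [ 5.8 56.1]
top noseb [534.3  89.3  60. ] [-18.8  50.2]
top tail [ 576.  -188.8   66. ] [   3.5 -230.1]
top tailb [ 555.  -189.6   60. ] [ -17.5 -229.5]
top seal [546.  136.2  60. ] [-3.9 96.1]
top plate [548.  163.1  90. ] [ -0.1 122.9]
scene tail [ 573.  -182.5   60. ] [   1.  -223.7]
scene cornerfar [ 643.6 -152.3   12. ] [  73.5 -198.4]
scene cornerR [613.3 242.8  12. ] [ 70.6 197.8]
scene seal [548.5 138.1  60. ] [-1.3 97.9]
scene tip [550.9  33.1 252. ] [-6.2 -7. ]
scene neck [560.7  32.8 170. ] [ 3.6 -8. ]
```

>>> step_arm([
  {"claw": 0,"dz": -0.015,"twist": -0.129},
  {"claw": 0,"dz": -0.015,"twist": -0.129},
  {"claw": 0,"dz": -0.015,"twist": -0.129},
  {"claw": 0,"dz": -0.015,"twist": -0.129},
])

```text
$.motion[0]: bad value
```

>>> step_arm([
  {"claw": 0,"dx": -0.0125,"dy": -0.02},
  {"claw": 0,"dx": -0.0125,"dy": -0.042},
  {"claw": 0,"dx": -0.0125,"dy": -0.042},
  {"claw": 0,"dx": -0.0125,"dy": -0.042},
  {"claw": 0,"dx": -0.0125,"dy": -0.042},
  {"claw": 0,"dx": -0.0125,"dy": -0.042},
  {"claw": 0,"dx": -0.0125,"dy": -0.042},
  {"claw": 0,"dx": -0.0125,"dy": -0.042},
  {"claw": 0,"dx": -0.0125,"dy": -0.042},
  {"claw": 0,"dx": -0.0125,"dy": -0.042},
  {"claw": 0,"dx": -0.0125,"dy": -0.042},
  {"claw": 0,"dx": -0.0125,"dy": -0.042},
  {"claw": 0,"dx": -0.0125,"dy": -0.042},
  {"claw": 0,"dx": -0.0125,"dy": -0.042},
  {"claw": 0,"dx": -0.0125,"dy": -0.042},
  {"claw": 0,"dx": -0.0125,"dy": -0.042},
  {"claw": 0,"dx": -0.0125,"dy": -0.042},
  {"claw": 0,"dx": -0.0125,"dy": -0.042},
  {"claw": 0,"dx": -0.0125,"dy": -0.035},
  {"claw": 0,"dx": -0.0125,"dy": -0.02},
])

```text
$.motion[0]: bad value
```

>>> step_arm([
  {"claw": 0.001,"dx": 0.0,"dy": 0.0,"dz": -0.015,"twist": -0.129},
  {"claw": 0.001,"dx": 0.0,"dy": 0.0,"dz": -0.015,"twist": -0.129},
  {"claw": 0.001,"dx": 0.0,"dy": 0.0,"dz": -0.015,"twist": -0.129},
  {"claw": 0.001,"dx": 0.0,"dy": 0.0,"dz": -0.015,"twist": -0.129},
])

```text
clock: 0.7
ee_pos: [270.0, 563.6, 266.0]
tcp_rot: [0.117, -3.139, 0.0]
force: [0.6, 0.6, 0.8]
opening: 0.697
finger_force: 0.0
```

>>> step_arm([
  {"claw": 0.001,"dx": -0.0125,"dy": -0.02,"dz": 0.0,"twist": 0.0},
  {"claw": 0.001,"dx": -0.0125,"dy": -0.042,"dz": 0.0,"twist": 0.0},
  {"claw": 0.001,"dx": -0.0125,"dy": -0.042,"dz": 0.0,"twist": 0.0},
  {"claw": 0.001,"dx": -0.0125,"dy": -0.042,"dz": 0.0,"twist": 0.0},
  {"claw": 0.001,"dx": -0.0125,"dy": -0.042,"dz": 0.0,"twist": 0.0},
  {"claw": 0.001,"dx": -0.0125,"dy": -0.042,"dz": 0.0,"twist": 0.0},
  {"claw": 0.001,"dx": -0.0125,"dy": -0.042,"dz": 0.0,"twist": 0.0},
  {"claw": 0.001,"dx": -0.0125,"dy": -0.042,"dz": 0.0,"twist": 0.0},
  {"claw": 0.001,"dx": -0.0125,"dy": -0.042,"dz": 0.0,"twist": 0.0},
  {"claw": 0.001,"dx": -0.0125,"dy": -0.042,"dz": 0.0,"twist": 0.0},
  {"claw": 0.001,"dx": -0.0125,"dy": -0.042,"dz": 0.0,"twist": 0.0},
  {"claw": 0.001,"dx": -0.0125,"dy": -0.042,"dz": 0.0,"twist": 0.0},
  {"claw": 0.001,"dx": -0.0125,"dy": -0.042,"dz": 0.0,"twist": 0.0},
  {"claw": 0.001,"dx": -0.0125,"dy": -0.042,"dz": 0.0,"twist": 0.0},
  {"claw": 0.001,"dx": -0.0125,"dy": -0.042,"dz": 0.0,"twist": 0.0},
  {"claw": 0.001,"dx": -0.0125,"dy": -0.042,"dz": 0.0,"twist": 0.0},
  {"claw": 0.001,"dx": -0.0125,"dy": -0.042,"dz": 0.0,"twist": 0.0},
  {"claw": 0.001,"dx": -0.0125,"dy": -0.042,"dz": 0.0,"twist": 0.0},
  {"claw": 0.001,"dx": -0.0125,"dy": -0.042,"dz": 0.0,"twist": 0.0},
  {"claw": 0.001,"dx": -0.0125,"dy": -0.035,"dz": 0.0,"twist": 0.0},
])

```text
clock: 2.7
ee_pos: [575.7, -230.5, 265.4]
tcp_rot: [0.107, -3.14, 0.001]
force: [-0.5, 1.1, -0.0]
opening: 0.008
finger_force: 0.0
```

>>> step_arm([
  {"claw": 0.0,"dx": 0.0,"dy": 0.0,"dz": 0.03,"twist": 0.0},
  {"claw": 0.0,"dx": 0.0,"dy": 0.0,"dz": 0.04,"twist": 0.0},
  {"claw": 0.0,"dx": 0.0,"dy": 0.0,"dz": 0.04,"twist": 0.0},
  {"claw": 0.0,"dx": 0.0,"dy": 0.0,"dz": 0.04,"twist": 0.0},
  {"claw": 0.0,"dx": 0.0,"dy": 0.0,"dz": 0.04,"twist": 0.0},
  {"claw": 0.0,"dx": 0.0,"dy": 0.0,"dz": 0.027,"twist": 0.0},
  {"claw": 0.0,"dx": 0.0,"dy": 0.0,"dz": 0.0,"twist": 0.0},
  {"claw": 0.0,"dx": 0.0,"dy": 0.0,"dz": 0.0,"twist": 0.0},
])

```text
clock: 3.5
ee_pos: [575.7, -228.4, 49.2]
tcp_rot: [0.108, -3.14, 0.001]
force: [0.2, -0.3, 0.5]
opening: 0.007
finger_force: 0.0
```

```bash
python3 - <<'E'
from h import *
st=env.get_state();print(st["ee_pos"],st["force"],st["clock"])
s=env.camera("scene")["frame"]
b=cv2.resize(s[130:250,170:320,::-1],None,fx=5,fy=5,interpolation=cv2.INTER_CUBIC)
cv2.imwrite("pics/b2.png",cv2.convertScaleAbs(b,alpha=1.5))
E
```

```text
[ 575.72962783 -228.44653381   49.21284213] [ 0.24304483 -0.2930823   0.50775535] 3.5
```

View pics/b2.png

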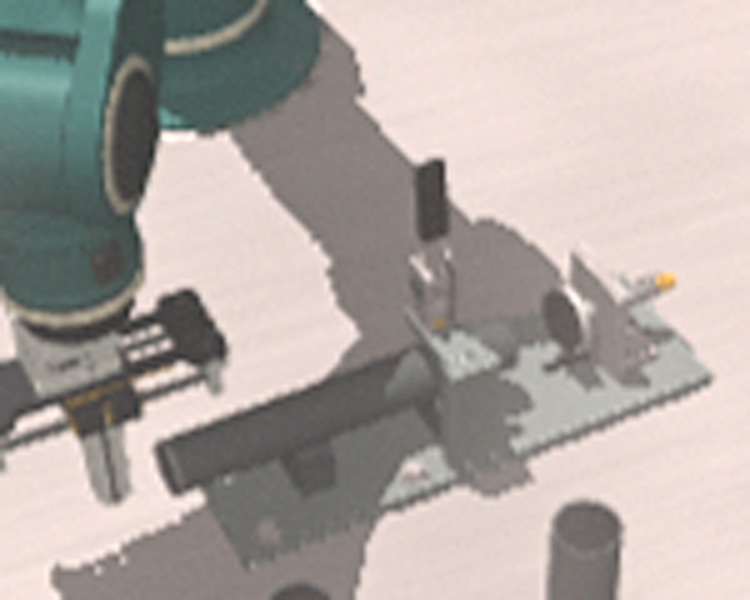

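The closed fingers stand about 30 mm behind the tail cap (170,465 in the crop), in line with the tube.

>>> step_arm([
  {"claw": 0.0,"dx": 0.0,"dy": 0.005,"dz": 0.0,"twist": 0.0},
  {"claw": 0.0,"dx": 0.0,"dy": 0.005,"dz": 0.0,"twist": 0.0},
  {"claw": 0.0,"dx": 0.0,"dy": 0.005,"dz": 0.0,"twist": 0.0},
  {"claw": 0.0,"dx": 0.0,"dy": 0.003,"dz": 0.0,"twist": 0.0},
  {"claw": 0.0,"dx": 0.0,"dy": 0.002,"dz": 0.0,"twist": 0.0},
  {"claw": 0.0,"dx": 0.0,"dy": 0.002,"dz": 0.0,"twist": 0.0},
])

```text
clock: 4.15
ee_pos: [574.0, -206.0, 48.6]
tcp_rot: [-0.109, 3.14, -0.0]
force: [0.1, 0.1, 0.5]
opening: 0.006
finger_force: 0.0
```

>>> step_arm([
  {"claw": 0.0,"dx": 0.0,"dy": 0.002,"dz": 0.0,"twist": 0.0},
  {"claw": 0.0,"dx": 0.0,"dy": 0.002,"dz": 0.0,"twist": 0.0},
  {"claw": 0.0,"dx": 0.0,"dy": 0.002,"dz": 0.0,"twist": 0.0},
])

```text
clock: 4.45
ee_pos: [573.6, -200.7, 48.6]
tcp_rot: [-0.108, 3.139, -0.001]
force: [0.4, -3.2, -1.0]
opening: 0.006
finger_force: 2.2
```

>>> step_arm([
  {"claw": 0.0,"dx": 0.0,"dy": 0.002,"dz": 0.0,"twist": 0.0},
  {"claw": 0.0,"dx": 0.0,"dy": 0.002,"dz": 0.0,"twist": 0.0},
  {"claw": 0.0,"dx": 0.0,"dy": 0.002,"dz": 0.0,"twist": 0.0},
])

```text
clock: 4.75
ee_pos: [573.1, -194.4, 48.5]
tcp_rot: [-0.108, 3.14, -0.001]
force: [0.3, -5.0, -0.4]
opening: 0.006
finger_force: 2.4
```

>>> step_arm([
  {"claw": 0.0,"dx": 0.0,"dy": 0.002,"dz": 0.0,"twist": 0.0},
  {"claw": 0.0,"dx": 0.0,"dy": 0.002,"dz": 0.0,"twist": 0.0},
  {"claw": 0.0,"dx": 0.0,"dy": 0.002,"dz": 0.0,"twist": 0.0},
])

```text
clock: 5.05
ee_pos: [572.7, -188.3, 48.5]
tcp_rot: [0.108, -3.14, 0.0]
force: [-0.5, -5.6, -0.6]
opening: 0.004
finger_force: 2.6
```

>>> step_arm([
  {"claw": 0.0,"dx": 0.0,"dy": 0.002,"dz": 0.0,"twist": 0.0},
  {"claw": 0.0,"dx": 0.0,"dy": 0.002,"dz": 0.0,"twist": 0.0},
  {"claw": 0.0,"dx": 0.0,"dy": 0.002,"dz": 0.0,"twist": 0.0},
  {"claw": 0.0,"dx": 0.0,"dy": 0.002,"dz": 0.0,"twist": 0.0},
  {"claw": 0.0,"dx": 0.0,"dy": 0.002,"dz": 0.0,"twist": 0.0},
  {"claw": 0.0,"dx": 0.0,"dy": 0.002,"dz": 0.0,"twist": 0.0},
  {"claw": 0.0,"dx": 0.0,"dy": 0.002,"dz": 0.0,"twist": 0.0},
])

```text
clock: 5.75
ee_pos: [571.6, -174.4, 48.5]
tcp_rot: [0.108, -3.14, 0.001]
force: [-1.5, -4.7, 0.8]
opening: 0.003
finger_force: 2.8
```

```bash
python3 - <<'E'
from h import *
c=env.camera("top");s=env.camera("scene")["frame"]
b=cv2.resize(s[150:225,235:310,::-1],None,fx=5,fy=5,interpolation=cv2.INTER_CUBIC)
a=cv2.resize(c["frame"][192:225,185:260,::-1],None,fx=5,fy=5,interpolation=cv2.INTER_CUBIC)
cv2.imwrite("pics/b3.png",cv2.convertScaleAbs(np.vstack([a,b]),alpha=1.5))
E
```

```text
(no output)
```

View pics/b3.png

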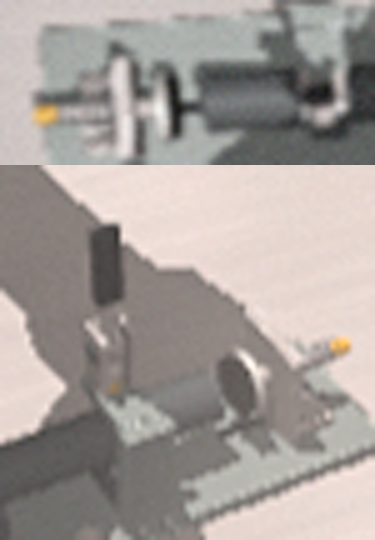

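Top part: seal face at x≈180, tube nose at x≈198, so about 12 mm is left.

>>> step_arm([
  {"claw": 0.0,"dx": 0.0,"dy": 0.0015,"dz": 0.0,"twist": 0.0},
  {"claw": 0.0,"dx": 0.0,"dy": 0.0015,"dz": 0.0,"twist": 0.0},
  {"claw": 0.0,"dx": 0.0,"dy": 0.001,"dz": 0.0,"twist": 0.0},
  {"claw": 0.0,"dx": 0.0,"dy": 0.001,"dz": 0.0,"twist": 0.0},
])

```text
clock: 6.25
ee_pos: [571.3, -169.6, 48.5]
tcp_rot: [0.108, -3.14, 0.001]
force: [-1.2, -6.2, 0.7]
opening: 0.006
finger_force: 3.0
```

>>> step_arm([
  {"claw": 0.0,"dx": 0.0,"dy": 0.0005,"dz": 0.0,"twist": 0.0},
  {"claw": 0.0,"dx": 0.0,"dy": 0.0005,"dz": 0.0,"twist": 0.0},
  {"claw": 0.0,"dx": 0.0,"dy": 0.0005,"dz": 0.0,"twist": 0.0},
  {"claw": 0.0,"dx": 0.0,"dy": 0.0005,"dz": 0.0,"twist": 0.0},
])

```text
clock: 6.65
ee_pos: [571.1, -167.6, 48.5]
tcp_rot: [0.108, -3.14, 0.001]
force: [-1.1, -5.8, 0.7]
opening: 0.004
finger_force: 3.0
```

>>> step_arm([
  {"claw": 0.0,"dx": 0.0,"dy": 0.0005,"dz": 0.0,"twist": 0.0},
  {"claw": 0.0,"dx": 0.0,"dy": 0.0005,"dz": 0.0,"twist": 0.0},
  {"claw": 0.0,"dx": 0.0,"dy": 0.0005,"dz": 0.0,"twist": 0.0},
])

```text
clock: 6.95
ee_pos: [571.0, -166.1, 48.6]
tcp_rot: [0.108, -3.14, 0.001]
force: [-1.4, -6.7, 1.3]
opening: 0.003
finger_force: 3.1
```

>>> step_arm([
  {"claw": 0.0,"dx": 0.0,"dy": 0.0005,"dz": 0.0,"twist": 0.0},
  {"claw": 0.0,"dx": 0.0,"dy": 0.0005,"dz": 0.0,"twist": 0.0},
  {"claw": 0.0,"dx": 0.0,"dy": 0.0005,"dz": 0.0,"twist": 0.0},
])

```text
clock: 7.25
ee_pos: [570.9, -164.7, 48.5]
tcp_rot: [0.108, -3.139, 0.001]
force: [-0.5, -5.8, 1.6]
opening: 0.003
finger_force: 3.1
```

>>> step_arm([
  {"claw": 0.0,"dx": 0.0,"dy": 0.0005,"dz": 0.0,"twist": 0.0},
  {"claw": 0.0,"dx": 0.0,"dy": 0.0005,"dz": 0.0,"twist": 0.0},
  {"claw": 0.0,"dx": 0.0,"dy": 0.0005,"dz": 0.0,"twist": 0.0},
])

```text
clock: 7.55
ee_pos: [570.8, -163.2, 48.6]
tcp_rot: [0.108, -3.14, 0.001]
force: [-1.6, -6.1, 1.4]
opening: 0.008
finger_force: 3.2
```

>>> step_arm([
  {"claw": 0.0,"dx": 0.0,"dy": 0.0005,"dz": 0.0,"twist": 0.0},
  {"claw": 0.0,"dx": 0.0,"dy": 0.0005,"dz": 0.0,"twist": 0.0},
  {"claw": 0.0,"dx": 0.0,"dy": 0.0005,"dz": 0.0,"twist": 0.0},
])

```text
clock: 7.85
ee_pos: [570.7, -161.7, 48.5]
tcp_rot: [0.108, -3.139, 0.001]
force: [-1.3, -6.2, 0.2]
opening: 0.007
finger_force: 3.2
```

>>> step_arm([
  {"claw": 0.0,"dx": 0.0,"dy": 0.0005,"dz": 0.0,"twist": 0.0},
  {"claw": 0.0,"dx": 0.0,"dy": 0.0005,"dz": 0.0,"twist": 0.0},
])

```text
clock: 8.05
ee_pos: [570.6, -160.8, 48.6]
tcp_rot: [0.108, -3.14, 0.001]
force: [-1.0, -6.9, 1.1]
opening: 0.006
finger_force: 3.2
```

>>> step_arm([
  {"claw": 0.0,"dx": 0.0,"dy": 0.0005,"dz": 0.0,"twist": 0.0},
  {"claw": 0.0,"dx": 0.0,"dy": 0.0005,"dz": 0.0,"twist": 0.0},
])

```text
clock: 8.25
ee_pos: [570.6, -159.8, 48.6]
tcp_rot: [0.108, -3.14, 0.001]
force: [-1.6, -7.2, 1.6]
opening: 0.005
finger_force: 3.3
```

>>> step_arm([
  {"claw": 0.0,"dx": 0.0,"dy": 0.0005,"dz": 0.0,"twist": 0.0},
  {"claw": 0.0,"dx": 0.0,"dy": 0.0005,"dz": 0.0,"twist": 0.0},
])

```text
clock: 8.45
ee_pos: [570.5, -158.8, 48.6]
tcp_rot: [0.108, -3.14, 0.001]
force: [-2.1, -6.7, 1.0]
opening: 0.004
finger_force: 3.3
```

>>> step_arm([
  {"claw": 0.0,"dx": 0.0,"dy": 0.0005,"dz": 0.0,"twist": 0.0},
  {"claw": 0.0,"dx": 0.0,"dy": 0.0005,"dz": 0.0,"twist": 0.0},
])

```text
clock: 8.65
ee_pos: [570.4, -157.8, 48.6]
tcp_rot: [0.108, -3.14, 0.001]
force: [-1.6, -7.6, 1.8]
opening: 0.002
finger_force: 3.3
```

>>> step_arm([
  {"claw": 0.0,"dx": 0.0,"dy": 0.0005,"dz": 0.0,"twist": 0.0},
  {"claw": 0.0,"dx": 0.0,"dy": 0.0005,"dz": 0.0,"twist": 0.0},
])

```text
clock: 8.85
ee_pos: [570.3, -156.8, 48.6]
tcp_rot: [0.108, -3.14, 0.001]
force: [-1.8, -6.5, 1.7]
opening: 0.004
finger_force: 3.4
```

>>> step_arm([
  {"claw": 0.0,"dx": 0.0,"dy": 0.0005,"dz": 0.0,"twist": 0.0},
  {"claw": 0.0,"dx": 0.0,"dy": 0.0005,"dz": 0.0,"twist": 0.0},
  {"claw": 0.0,"dx": 0.0,"dy": 0.0005,"dz": 0.0,"twist": 0.0},
])

```text
clock: 9.15
ee_pos: [570.2, -155.4, 48.6]
tcp_rot: [0.108, -3.14, 0.001]
force: [-1.3, -8.5, 1.1]
opening: 0.005
finger_force: 3.9
```

```bash
python3 - <<'E'
from h import *
c=env.camera("top")
a=cv2.resize(c["frame"][195:222,190:250,::-1],None,fx=8,fy=8,interpolation=cv2.INTER_CUBIC)
cv2.imwrite("pics/b4.png",cv2.convertScaleAbs(a,alpha=1.7))
E
```

```text
(no output)
```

View pics/b4.png

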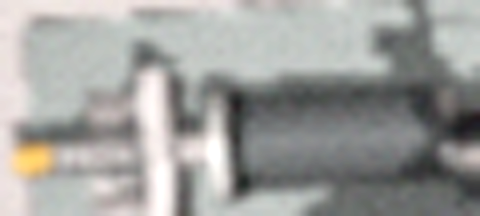

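Tube nose and seal now meet (x≈235), and the force is beginning to rise.

>>> step_arm([
  {"claw": 0.0,"dx": 0.0,"dy": 0.0005,"dz": 0.0,"twist": 0.0},
  {"claw": 0.0,"dx": 0.0,"dy": 0.0005,"dz": 0.0,"twist": 0.0},
  {"claw": 0.0,"dx": 0.0,"dy": 0.0,"dz": 0.0,"twist": 0.0},
])

```text
clock: 9.5
ee_pos: [570.2, -154.7, 48.6]
tcp_rot: [-0.108, 3.14, -0.002]
force: [-1.5, -8.3, 1.6]
opening: 0.002
finger_force: 4.3
```

>>> step_arm([
  {"claw": 0.0,"dx": 0.0,"dy": 0.0005,"dz": 0.0,"twist": 0.0},
  {"claw": 0.0,"dx": 0.0,"dy": 0.0005,"dz": 0.0,"twist": 0.0},
  {"claw": 0.0,"dx": 0.0,"dy": 0.0,"dz": 0.0,"twist": 0.0},
])

```text
clock: 9.8
ee_pos: [570.1, -154.0, 48.7]
tcp_rot: [-0.107, 3.14, -0.002]
force: [-0.5, -10.5, 0.7]
opening: 0.012
finger_force: 5.1
```

>>> step_arm([
  {"claw": 0.0,"dx": 0.0,"dy": 0.0005,"dz": 0.0,"twist": 0.0},
  {"claw": 0.0,"dx": 0.0,"dy": 0.0005,"dz": 0.0,"twist": 0.0},
  {"claw": 0.0,"dx": 0.0,"dy": 0.0,"dz": 0.0,"twist": 0.0},
])

```text
clock: 10.1
ee_pos: [570.0, -153.4, 48.7]
tcp_rot: [-0.107, 3.14, -0.003]
force: [-1.0, -12.7, 0.0]
opening: 0.004
finger_force: 6.0
```

>>> step_arm([
  {"claw": 0.0,"dx": 0.0,"dy": 0.0005,"dz": 0.0,"twist": 0.0},
  {"claw": 0.0,"dx": 0.0,"dy": 0.0005,"dz": 0.0,"twist": 0.0},
  {"claw": 0.0,"dx": 0.0,"dy": 0.0,"dz": 0.0,"twist": 0.0},
])

```text
clock: 10.4
ee_pos: [570.0, -152.8, 48.7]
tcp_rot: [-0.106, 3.139, -0.004]
force: [0.6, -14.0, -0.9]
opening: 0.005
finger_force: 6.8
```

>>> step_arm([
  {"claw": 0.0,"dx": 0.0,"dy": 0.0005,"dz": 0.0,"twist": 0.0},
  {"claw": 0.0,"dx": 0.0,"dy": 0.0005,"dz": 0.0,"twist": 0.0},
  {"claw": 0.0,"dx": 0.0,"dy": 0.0,"dz": 0.0,"twist": 0.0},
])

```text
clock: 10.7
ee_pos: [570.0, -152.2, 48.7]
tcp_rot: [-0.106, 3.139, -0.004]
force: [0.1, -15.6, -1.5]
opening: 0.003
finger_force: 7.8
```

>>> step_arm([
  {"claw": 0.0,"dx": 0.0,"dy": 0.0005,"dz": 0.0,"twist": 0.0},
  {"claw": 0.0,"dx": 0.0,"dy": 0.0,"dz": 0.0,"twist": 0.0},
  {"claw": 0.0,"dx": 0.0,"dy": 0.0,"dz": 0.0,"twist": 0.0},
])

```text
clock: 11.0
ee_pos: [570.0, -152.1, 48.8]
tcp_rot: [-0.105, 3.139, -0.005]
force: [-1.0, -18.2, -1.3]
opening: 0.002
finger_force: 9.0
```

>>> step_arm([
  {"claw": 0.0,"dx": 0.0,"dy": -0.002,"dz": 0.0,"twist": 0.0},
  {"claw": 0.0,"dx": 0.0,"dy": -0.004,"dz": 0.0,"twist": 0.0},
  {"claw": 0.0,"dx": 0.0,"dy": -0.014,"dz": 0.0,"twist": 0.0},
  {"claw": 0.0,"dx": 0.0,"dy": -0.02,"dz": 0.0,"twist": 0.0},
  {"claw": 0.0,"dx": 0.0,"dy": 0.0,"dz": -0.025,"twist": 0.0},
  {"claw": 0.0,"dx": 0.0,"dy": 0.0,"dz": -0.045,"twist": 0.0},
  {"claw": 0.0,"dx": 0.0,"dy": 0.0,"dz": -0.045,"twist": 0.0},
  {"claw": 0.0,"dx": 0.0,"dy": 0.0,"dz": -0.045,"twist": 0.0},
  {"claw": 0.0,"dx": 0.0,"dy": 0.0,"dz": -0.045,"twist": 0.0},
  {"claw": 0.0,"dx": 0.0,"dy": 0.0,"dz": -0.03,"twist": 0.0},
  {"claw": 0.0,"dx": 0.0,"dy": 0.0,"dz": 0.0,"twist": 0.0},
])

```text
clock: 12.1
ee_pos: [574.2, -190.2, 287.9]
tcp_rot: [-0.109, 3.134, -0.002]
force: [-0.3, 0.1, -0.1]
opening: 0.006
finger_force: 0.0
```

```bash
python3 - <<'E'
from h import *
st=env.get_state();print(st["ee_pos"],st["force"])
c=env.camera("top");s=env.camera("scene")
a=cv2.resize(c["frame"][185:240,190:300,::-1],None,fx=5,fy=5,interpolation=cv2.INTER_CUBIC)
b=cv2.resize(s["frame"][150:225,220:330,::-1],None,fx=5,fy=5,interpolation=cv2.INTER_CUBIC)
cv2.imwrite("pics/b5.png",cv2.convertScaleAbs(np.vstack([a[:220],b]),alpha=1.6))
E
```

```text
[ 574.23915196 -190.2185423   287.86671707] [-0.27505414  0.09569507 -0.07765501]
```

View pics/b5.png

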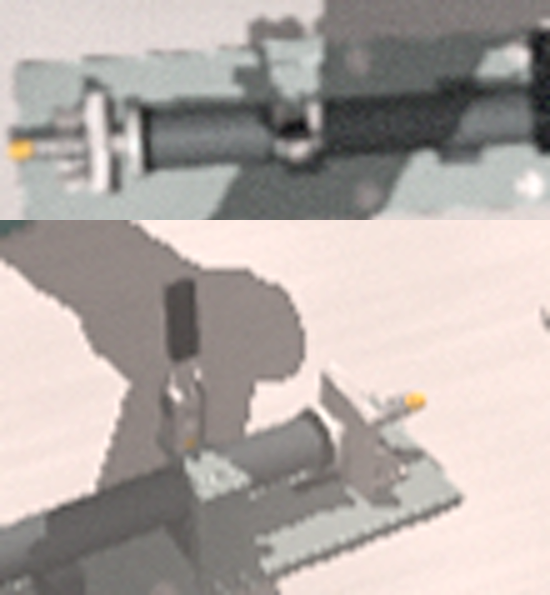

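Tube nose presses on the seal in both views; the lever still stands upright.

>>> step_arm([
  {"claw": 0.0,"dx": -0.008,"dy": 0.025,"dz": 0.0,"twist": 0.0},
  {"claw": 0.0,"dx": -0.008,"dy": 0.04,"dz": 0.0,"twist": 0.0},
  {"claw": 0.0,"dx": -0.008,"dy": 0.04,"dz": 0.0,"twist": 0.0},
  {"claw": 0.0,"dx": -0.008,"dy": 0.04,"dz": 0.0,"twist": 0.0},
  {"claw": 0.0,"dx": -0.008,"dy": 0.04,"dz": 0.0,"twist": 0.0},
  {"claw": 0.0,"dx": 0.0,"dy": 0.04,"dz": 0.0,"twist": 0.0},
  {"claw": 0.0,"dx": 0.0,"dy": 0.0,"dz": 0.02,"twist": 0.0},
  {"claw": 0.0,"dx": 0.0,"dy": 0.0,"dz": 0.026,"twist": 0.0},
  {"claw": 0.0,"dx": 0.0,"dy": 0.0,"dz": 0.02,"twist": 0.0},
  {"claw": 0.0,"dx": 0.0,"dy": 0.0,"dz": 0.0,"twist": 0.0},
])

```text
clock: 13.2
ee_pos: [595.3, 37.9, 213.7]
tcp_rot: [0.109, -3.134, 0.001]
force: [-0.3, 0.2, -0.7]
opening: 0.005
finger_force: 0.0
```

```bash
python3 - <<'E'
from h import *
st=env.get_state();p=st["ee_pos"];print(p,st["force"])
o=np.array([556.45,40.55]);a=np.radians(3.98);y=np.array([-np.sin(a),np.cos(a)]);x=np.array([y[1],-y[0]])
print("local",(p[:2]-o)@x,(p[:2]-o)@y)
c=env.camera("top");s=env.camera("scene")
b=cv2.resize(s["frame"][130:225,210:310,::-1],None,fx=6,fy=6,interpolation=cv2.INTER_CUBIC)
cv2.imwrite("pics/b6.png",cv2.convertScaleAbs(b,alpha=1.6))
E
```

```text
[595.25705803  37.85495389 213.73644122] [-0.30485497  0.20821429 -0.67342722]
local 38.526410120896514 -5.382076707223174
```

View pics/b6.png

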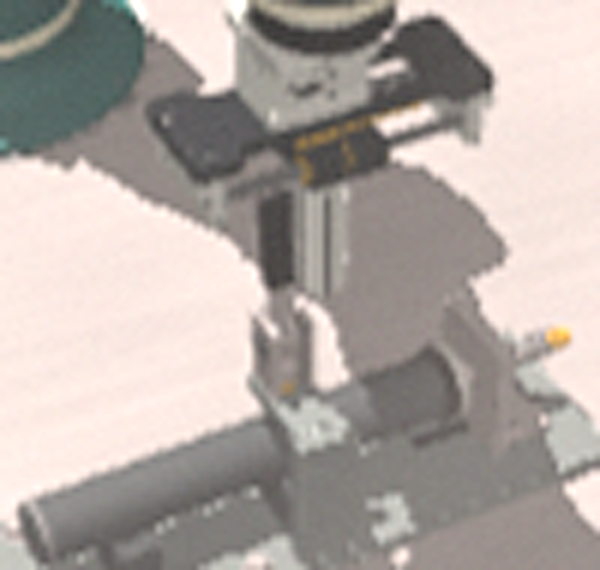

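The finger stands beside the lever on its +x side, clear of it.

>>> step_arm([
  {"claw": 0.0,"dx": 0.008,"dy": 0.0,"dz": -0.0045,"twist": 0.0},
  {"claw": 0.0,"dx": 0.008,"dy": 0.0,"dz": -0.0045,"twist": 0.0},
  {"claw": 0.0,"dx": 0.005,"dy": 0.0,"dz": -0.0025,"twist": 0.0},
  {"claw": 0.0,"dx": 0.005,"dy": 0.0,"dz": 0.0,"twist": 0.0},
  {"claw": 0.0,"dx": 0.0045,"dy": 0.0,"dz": 0.0,"twist": 0.0},
  {"claw": 0.0,"dx": 0.0038,"dy": 0.0,"dz": 0.0004,"twist": 0.0},
  {"claw": 0.0,"dx": 0.0038,"dy": 0.0,"dz": 0.0004,"twist": 0.0},
  {"claw": 0.0,"dx": 0.0038,"dy": 0.0,"dz": 0.0004,"twist": 0.0},
  {"claw": 0.0,"dx": 0.0038,"dy": 0.0,"dz": 0.0004,"twist": 0.0},
  {"claw": 0.0,"dx": 0.0035,"dy": 0.0,"dz": 0.0012,"twist": 0.0},
  {"claw": 0.0,"dx": 0.0035,"dy": 0.0,"dz": 0.0012,"twist": 0.0},
])

```text
clock: 14.4
ee_pos: [544.3, 34.3, 224.9]
tcp_rot: [0.109, -3.14, 0.0]
force: [1.2, 0.8, 1.2]
opening: 0.003
finger_force: 0.5
```

>>> step_arm([
  {"claw": 0.0,"dx": 0.0035,"dy": 0.0,"dz": 0.0012,"twist": 0.0},
  {"claw": 0.0,"dx": 0.0035,"dy": 0.0,"dz": 0.0012,"twist": 0.0},
  {"claw": 0.0,"dx": 0.0033,"dy": 0.0,"dz": 0.0019,"twist": 0.0},
  {"claw": 0.0,"dx": 0.0033,"dy": 0.0,"dz": 0.0019,"twist": 0.0},
  {"claw": 0.0,"dx": 0.0033,"dy": 0.0,"dz": 0.0019,"twist": 0.0},
  {"claw": 0.0,"dx": 0.0033,"dy": 0.0,"dz": 0.0019,"twist": 0.0},
])

```text
clock: 15.0
ee_pos: [524.4, 32.9, 214.9]
tcp_rot: [-0.109, 3.139, -0.0]
force: [1.6, -0.8, 3.2]
opening: 0.004
finger_force: 1.4
```

>>> step_arm([
  {"claw": 0.0,"dx": 0.003,"dy": 0.0,"dz": 0.0028,"twist": 0.0},
  {"claw": 0.0,"dx": 0.003,"dy": 0.0,"dz": 0.0028,"twist": 0.0},
  {"claw": 0.0,"dx": 0.003,"dy": 0.0,"dz": 0.0028,"twist": 0.0},
  {"claw": 0.0,"dx": 0.0028,"dy": 0.0,"dz": 0.0028,"twist": 0.0},
  {"claw": 0.0,"dx": 0.0023,"dy": 0.0,"dz": 0.003,"twist": 0.0},
  {"claw": 0.0,"dx": 0.0023,"dy": 0.0,"dz": 0.003,"twist": 0.0},
])

```text
clock: 15.6
ee_pos: [508.0, 31.8, 197.8]
tcp_rot: [-0.109, 3.139, -0.0]
force: [0.2, -0.9, 8.0]
opening: 0.003
finger_force: 2.8
```

>>> step_arm([
  {"claw": 0.0,"dx": 0.0023,"dy": 0.0,"dz": 0.003,"twist": 0.0},
  {"claw": 0.0,"dx": 0.0023,"dy": 0.0,"dz": 0.003,"twist": 0.0},
  {"claw": 0.0,"dx": 0.0016,"dy": 0.0,"dz": 0.0034,"twist": 0.0},
  {"claw": 0.0,"dx": 0.0016,"dy": 0.0,"dz": 0.0034,"twist": 0.0},
  {"claw": 0.0,"dx": 0.0016,"dy": 0.0,"dz": 0.0034,"twist": 0.0},
  {"claw": 0.0,"dx": 0.0016,"dy": 0.0,"dz": 0.0034,"twist": 0.0},
])

```text
clock: 16.2
ee_pos: [496.7, 31.0, 177.9]
tcp_rot: [0.109, -3.139, 0.0]
force: [-1.3, -1.3, 5.3]
opening: 0.005
finger_force: 1.9
```

>>> step_arm([
  {"claw": 0.0,"dx": 0.001,"dy": 0.0,"dz": 0.0036,"twist": 0.0},
  {"claw": 0.0,"dx": 0.001,"dy": 0.0,"dz": 0.0036,"twist": 0.0},
  {"claw": 0.0,"dx": 0.001,"dy": 0.0,"dz": 0.0036,"twist": 0.0},
  {"claw": 0.0,"dx": 0.001,"dy": 0.0,"dz": 0.0036,"twist": 0.0},
  {"claw": 0.0,"dx": 0.0,"dy": 0.0,"dz": 0.002,"twist": 0.0},
])

```text
clock: 16.7
ee_pos: [492.9, 30.8, 161.3]
tcp_rot: [0.109, -3.139, 0.0]
force: [-0.6, -0.8, 0.3]
opening: 0.005
finger_force: 0.3
```

>>> step_arm([
  {"claw": 0.0,"dx": 0.0,"dy": 0.0,"dz": 0.002,"twist": 0.0},
  {"claw": 0.0,"dx": 0.0,"dy": 0.0,"dz": 0.002,"twist": 0.0},
  {"claw": 0.0,"dx": 0.0,"dy": 0.0,"dz": 0.0,"twist": 0.0},
])

```text
clock: 17.0
ee_pos: [493.0, 30.8, 157.5]
tcp_rot: [0.109, -3.139, 0.0]
force: [-0.5, 0.1, 0.0]
opening: 0.006
finger_force: 0.0
```

>>> step_arm([
  {"claw": 0.0,"dx": 0.0,"dy": 0.0,"dz": 0.0015,"twist": 0.0},
  {"claw": 0.0,"dx": 0.0,"dy": 0.0,"dz": 0.0015,"twist": 0.0},
  {"claw": 0.0,"dx": 0.0,"dy": 0.0,"dz": 0.001,"twist": 0.0},
])

```text
clock: 17.3
ee_pos: [493.1, 30.8, 153.6]
tcp_rot: [0.109, -3.14, 0.0]
force: [0.5, -0.4, 0.4]
opening: 0.006
finger_force: 0.0
```

>>> step_arm([
  {"claw": 0.0,"dx": 0.0,"dy": 0.0,"dz": 0.001,"twist": 0.0},
  {"claw": 0.0,"dx": 0.0,"dy": 0.0,"dz": 0.0005,"twist": 0.0},
])

```text
clock: 17.5
ee_pos: [493.1, 30.8, 152.2]
tcp_rot: [0.109, -3.14, 0.0]
force: [-0.2, -0.7, -0.3]
opening: 0.003
finger_force: 0.0
```

>>> step_arm([
  {"claw": 0.0,"dx": 0.0,"dy": 0.0,"dz": 0.0005,"twist": 0.0},
  {"claw": 0.0,"dx": 0.0,"dy": 0.0,"dz": 0.0005,"twist": 0.0},
])

```text
clock: 17.7
ee_pos: [493.2, 30.8, 151.4]
tcp_rot: [-0.109, 3.139, -0.0]
force: [-2.4, -0.1, 8.3]
opening: 0.007
finger_force: 3.7
```

Contact at z≈151.4, which matches the lever lying on its stop (150.9 expected). I'll retreat and check.

>>> step_arm([
  {"claw": 0.0,"dx": 0.0,"dy": 0.0,"dz": -0.005,"twist": 0.0},
  {"claw": 0.0,"dx": 0.0,"dy": 0.0,"dz": -0.025,"twist": 0.0},
  {"claw": 0.0,"dx": 0.0,"dy": 0.0,"dz": -0.04,"twist": 0.0},
  {"claw": 0.0,"dx": 0.01,"dy": 0.0,"dz": -0.04,"twist": 0.0},
  {"claw": 0.0,"dx": 0.04,"dy": 0.0,"dz": -0.03,"twist": 0.0},
  {"claw": 0.0,"dx": 0.03,"dy": 0.04,"dz": 0.0,"twist": 0.0},
  {"claw": 0.0,"dx": 0.0,"dy": 0.045,"dz": 0.0,"twist": 0.0},
  {"claw": 0.0,"dx": 0.0,"dy": 0.045,"dz": 0.0,"twist": 0.0},
  {"claw": 0.0,"dx": 0.0,"dy": 0.045,"dz": 0.0,"twist": 0.0},
  {"claw": 0.0,"dx": 0.0,"dy": 0.04,"dz": 0.0,"twist": 0.0},
  {"claw": 0.0,"dx": 0.0,"dy": 0.0,"dz": 0.0,"twist": 0.0},
  {"claw": 0.0,"dx": 0.0,"dy": 0.0,"dz": 0.0,"twist": 0.0},
])

```text
clock: 18.9
ee_pos: [398.3, 240.0, 291.3]
tcp_rot: [0.11, -3.139, 0.001]
force: [0.1, -1.1, -0.5]
opening: 0.004
finger_force: 0.0
```

```bash
python3 - <<'E'
from h import *
st=env.get_state();print(st["ee_pos"],st["force"])
c=env.camera("top");s=env.camera("scene")
a=cv2.resize(c["frame"][190:240,190:300,::-1],None,fx=5,fy=5,interpolation=cv2.INTER_CUBIC)
b=cv2.resize(s["frame"][155:220,215:325,::-1],None,fx=5,fy=5,interpolation=cv2.INTER_CUBIC)
cv2.imwrite("pics/b7.png",cv2.convertScaleAbs(np.vstack([a,b]),alpha=1.6))
E
```

```text
[398.29504912 239.95621117 291.27384067] [ 0.13222239 -1.08352087 -0.46104317]
```

View pics/b7.png

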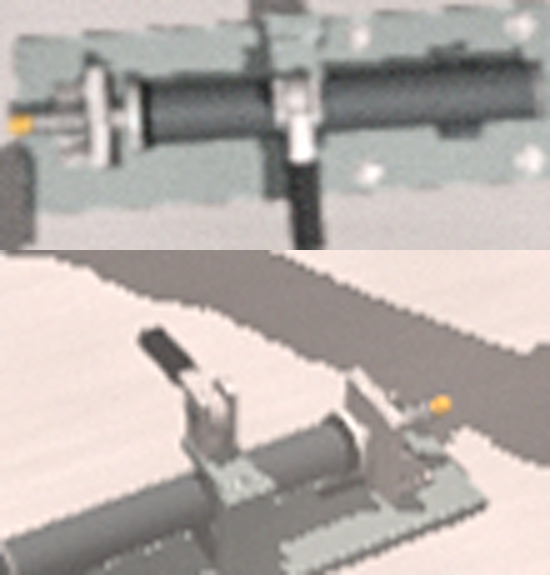

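The lever is down and pointing towards the robot (tip at (310,245) in the top part), and the tube nose is still on the seal (150,110). The arm is clear.

```bash
python3 -c "
from workcell import env
print(env.job_done())"
```

```text
the job is handed in; nothing more can be done
None
```

The job is handed in (no verdict came back): I pushed the tube onto the seal at about 11 N, swung the lever past centre and felt it on its stop at 8 N, and moved the arm clear; the last pictures show the lever down and the tube still against the seal.

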